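# Find which way the canister cap unlocks and hold it off

## Robot

A 6-joint arm with a two-finger parallel gripper is mounted at the origin on a cart in front of the work surface, level with it; the furniture and walls round the work are solid. World frame = base frame: x ahead of the robot, y to its left, z up, the work surface at z = 0. Lengths are in mm, angles in rad, forces in N, time in s.
With the tool pointing down it reaches from about 350 to 975 mm from the base axis. Payload 7.1 kg.
Tool frame: the origin (TCP) lies midway between the tips of the shut fingers; the grasp point (between the pads) lies 19 mm behind it (ctrl.tcp_to_grasp is the distance from the TCP to the grasp point, in mm); z points along the fingers, y is the line along which they close (so a half turn about z gives the same grasp; the last joint's range is limited). The gripper opens to 88 mm and grips with 3 to 60 N. Pads are 20 mm wide; open, the fingers measure 115 mm over their backs; the gripper's body (75 mm by 178 mm) begins 61 mm behind the grasp point.
Start: joints at [1.33, 0.423, 1.63, -0, 1.089, -0.019], TCP at [137.46, 609.68, 222.675] pointing down, gripper open.
Joint ranges: [-3, 3], [-0.9, 2.11], [0.09, 2.58], [-1.31, 4.45], [0.11, 2.69], [-2.54, 2.54]. Speed limits (rad/s): [2.39, 2.39, 3.01, 3.14, 3.14, 3.14].

## Interface

Orientations are given as a rotation vector (axis times angle).
In Python, from workcell import get_obs, cams, ticket, boxes_of, ctrl gives the robot as it stands.
- The arm moves only by the shell command python3 -m creep 'ROWS' [OPENING]. ROWS is JSON, one flat list of numbers, 4 for each row, row after row: the shift along the world's x, y, z in m, then the turn about the world's z in rad. In form: [tx, ty, tz, spin, tx, ty, tz, spin, ...]. A call has 1 to 10 rows; each row is the pose to reach, as a shift and turn from the pose commanded when the call began; what a row does not reach only later rows make up. A row lasts 1/12 s, in which the tool goes at most 41.7 mm and 7.16 degrees, less where a joint would pass 70% of its speed; a pose out of reach is approached as far as the arm can. A call with a gripper value outside its range is refused whole. OPENING is the opening, from 0 (shut) to 1 (fully open), set as the call begins (- or left out, the last holds). The fingers move at their own pace and stop on an object; the grip force is fixed at half the most. Time passes only in rows, so rows that repeat a pose let the fingers close. It gives the time, the measured TCP pose, the force, the opening and the grip force at its end, in the units of the state.
- get_obs(): the state, without advancing time (a new reading comes with each control period).
- cams.get_image(name): name is "scene" or "top" or "wrist"; returns (picture, depth): 384x512x3 uint8, red, green, blue; 384x512 float32, mm along the optical axis (not along the pixel's ray), 0 where there is no reading.
- cams.get_calibration(name): a dict with "mtx" (3x3 intrinsics, pixels), "R" (3x3) and "t" (3): a world point X has camera coordinates R X + t; the wrist camera has in their place "mount" (4x4, takes a point from camera to tool coordinates, whose origin is the TCP and whose axes are the flange's). Camera axes: x right, y down, z forward; pixel columns grow to the right and rows downward; lengths in mm; the calibration is good to about 2 mm. A picture is of the moment at which its call begins: read the wrist's pose just before it. get_calibration takes no time and is no camera call.
- ticket.close_job(): hands the job in; it is judged then, once.
Trained networks look in the newest picture that a camera, given by its name, has taken for a name from the list of things; names that differ only in an ending like _2 or _b are one class to them, and where a whole thing is asked for, a point or a joint stands for the part that bears it (a point fixed in the world has none). Each returns a list of dicts, best first, with "score" (0 to 1); they miss things now and then, are a little off and sometimes report something else, mostly with a low value. They report only what shows in the picture. A call takes as long as a camera call. They do not tell look-alikes from the thing itself.
- boxes_of(camera, target): "centre" ([column, row] in pixels, amid what is visible of it).
The state is a dict: "t": time; "qpos": joint angles; "qvel": joint speeds; "joint_torque": joint torques, N m; "ee_pos": TCP position; "orientation": TCP orientation; "ft_force": force on the tool from outside, world axes, zero at the start; "moment": the same for the moment, N m; "width": finger opening in mm; "grasp_force": force on a finger pad.
Only numpy, scipy, OpenCV 4.12 (cv2) and the standard library are available. Lean on these libraries where they do the work, as an engineer would, in place of code of your own. Each camera call takes 0.05 s, during which the arm holds its last target. There are 200 camera calls.

## Task

I want to top up the canister that stands in the blue dish. Its quarter-turn cap opens one way or the other and nobody remembers which: feel gently by its orange grip bar which way it runs free, without forcing it against its stops, turn it that way until it releases, lift it straight off and finish while still holding it in the gripper, upright and still, a good 5 cm above its seat. Leave the other canister's cap and everything else on the bench alone.

Things in the scene. Friction and masses are not known exactly. Their poses are not given: they have to be found in the camera images.
- dish_blue: Blue round drip dish, 132 mm across, 12 mm high, fixed to the bench; origin at the centre of its underside. The canister to open stands at its centre.
- dish_yellow: Yellow round drip dish, 132 mm across, 12 mm high, fixed; origin at the centre of its underside. The other canister stands in it, to be left alone.
- canister_1: Round aluminium canister, 100 mm wide, fixed in a dish; origin at the centre of its underside, 4 mm above the bench, z up. Steel neck 70 mm wide, rim 122 mm above the origin; the cap rests on a seat 117 mm above the origin, recessed 5 mm. It looks like canister_2; either may stand in the blue dish. One opens anticlockwise, the other clockwise (from above); which is which cannot be seen.
- canister_2: Same as canister_1 except for the way it opens. The lock of both: a lug under the cap sits below a slotted plate. Turned the wrong way the cap meets a hard stop after 0.1 to 0.4 rad; the right way it runs free for 0.9 to 1.3 rad, then meets a hard stop, and there (within 0.15 rad of it) it lifts straight off. Elsewhere it lifts 2 mm at most.
- cap_1: Loose cap of canister_1, 56 to 112 g: black disc 53 mm wide, 10 mm thick, with an upright orange grip bar on top, 46 mm long (cap's x), 14 mm thick (cap's y). Origin on the axis at the disc's underside, 121 mm above the bench when seated; z up; the bar spans 10 to 38 mm above the origin. At the start its x axis is within 0.8 rad of world x. It turns easily (under 0.1 N m).
- cap_2: Loose cap of canister_2, the same as cap_1. Under each cap a stem with a crosswise lug reaches 13.5 mm below the origin, so the cap clears the neck's rim once it is 20 mm above its seat.
- pliers: Bystander: pliers with red grips, about 60x182x15 mm, lying between the dishes; origin at the centre of the underside.
- oil_bottle: Bystander: small green oil bottle with a red spout, 57 mm wide, 156 mm high, behind the dishes; origin at the centre of its underside.
- spool: Bystander: spool of solder with orange flange, 64 mm wide, 38 mm high, at the right; origin at the centre of its underside.
- tape_roll: Bystander: roll of black tape, 62 mm wide, 19 mm high, at the left; origin at the centre of its underside.
Things that resemble listed ones, but are neither listed nor needed, are in the scene too. Leave any yellow look-alike of the cap_2 alone.

How it is judged:
By the outcome, as a careful person would: the job done as asked, in the order asked, and still so for the second after the job is handed in, while the arm keeps its last pose, push and grip.
It also fails if it takes over 45 s, if anything falls off the work surface, if the arm or the gripper's body presses on something with over 40 N, if the wrist force passes 120 N, or if a joint passes its speed limit or range.

## Working session

There is one attempt and no reset: what is moved stays moved. The work goes in short steps, Python scripts to look and compute and a shell command to move; the robot and the scene stay as the last step left them, time stands still between calls to the robot, and variables do not carry over. Pictures are saved under pics/ and viewed, at most 10 in all, crops included, and the job is handed in when it is done.

```bash
mkdir -p pics
python3 - <<'E'
from workcell import get_obs,cams,boxes_of
import cv2
for n in("scene","top"):
    im,d=cams.get_image(n); cv2.imwrite(f"pics/{n}0.png",im[:,:,::-1])
    for t in("dish_blue","dish_yellow","cap_1"):
        print(n,t,[(b["centre"],round(b["score"],2)) for b in boxes_of(n,t)[:4]])
o=get_obs();print(o)
E
```

```text
scene dish_blue [([203.2, 214.8], 0.72), ([269.1, 235.0], 0.52), ([264.7, 172.4], 0.38)]
scene dish_yellow [([259.8, 253.4], 0.84)]
scene cap_1 [([225.5, 174.8], 0.67), ([268.2, 215.4], 0.6), ([199.5, 175.2], 0.49)]
top dish_blue [([227.8, 217.1], 0.9)]
top dish_yellow [([288.1, 209.8], 0.52)]
top cap_1 [([212.1, 157.6], 0.64), ([214.6, 206.8], 0.6), ([306.3, 211.3], 0.5)]
{'t': 0.4, 'qpos': array([ 1.32999965e+00,  4.23196331e-01,  1.63000010e+00,  1.44674290e-05,
        1.08856292e+00, -1.89754732e-02]), 'qvel': array([-0.00057941, -0.00152166, -0.00053958,  0.00042663,  0.00063279,
        0.00042578]), 'joint_torque': array([-3.56383189e-04, -5.44023442e+01, -2.73661280e+01,  6.42388011e-02,
        1.89206656e-02, -1.67651092e-05]), 'ee_pos': array([137.44261777, 609.62484944, 222.57546914]), 'orientation': array([-3.47728682e-01, -3.12225457e+00,  2.57025504e-04]), 'ft_force': array([1.4299882 , 0.48036975, 0.70937505]), 'moment': array([ 0.00621343, -0.02321623, -0.00993701]), 'grasp_force': 0.0, 'width': 87.76595124853625}
```

Run:
```python
import cv2,numpy as np
cv2.imwrite("pics/both0.png",cv2.resize(np.hstack([cv2.imread("pics/scene0.png"),cv2.imread("pics/top0.png")]),(800,300)))
```

```text
(no output)
```

View pics/top0.png

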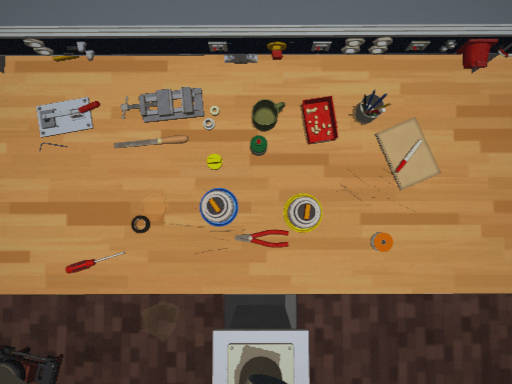

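View pics/scene0.png

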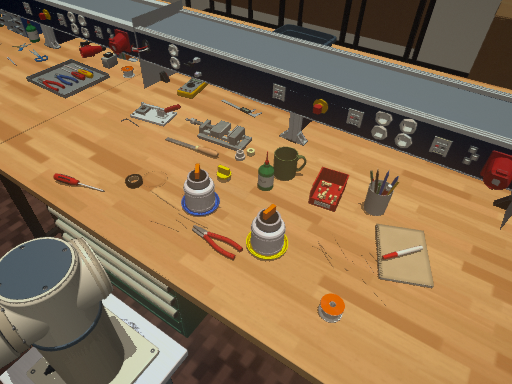

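The top view shows the blue dish at about (219,207) with its orange bar at about (214,206). The yellow dish is at (303,212), the yellow look-alike cap at (214,161), and the pliers at (262,238). Next I'll measure the bar and the dish ring.

```bash
cat > h.py <<'E'
import numpy as np,cv2
from workcell import get_obs,cams
from scipy.spatial.transform import Rotation as Ro
def shot(n):
    o=get_obs(); im,d=cams.get_image(n); c=cams.get_calibration(n)
    v,u=np.mgrid[:384,:512]; K=c["mtx"]
    P=np.stack([(u-K[0,2])/K[0,0]*d,(v-K[1,2])/K[1,1]*d,d],-1)
    if "R" in c: W=(P-c["t"])@c["R"]
    else:
        M=c["mount"]; T=P@M[:3,:3].T+M[:3,3]
        W=T@Ro.from_rotvec(o["orientation"]).as_matrix().T+o["ee_pos"]
    return im,d,W
def bar(n,name,ctr=None,r=60):
    im,d,W=shot(n); hsv=cv2.cvtColor(im,cv2.COLOR_RGB2HSV)
    m=(hsv[...,0]>8)&(hsv[...,0]<22)&(hsv[...,1]>200)&(d>0)&(W[...,2]>130)&(W[...,2]<180)
    if ctr is not None: m&=np.hypot(W[...,0]-ctr[0],W[...,1]-ctr[1])<r
    z=np.percentile(W[m][:,2],80); t=m&(W[...,2]>z-5); p=W[t][:,:2].astype(np.float32)
    print(name,n,"px",t.sum(),"z",z,"rect",cv2.minAreaRect(p))
    q=p-p.mean(0); w,V=np.linalg.eigh(q.T@q); a=V[:,1]*np.sign(V[0,1])
    print(" mean",p.mean(0),"ang",np.arctan2(a[1],a[0]),"spread",np.sqrt(w/len(p)*12))
    return im,d,W
E
python3 - <<'E'
from h import *
for n in("top","scene"):
    im,d,W=shot(n);h=cv2.cvtColor(im,cv2.COLOR_RGB2HSV)
    m=(h[...,0]>100)&(h[...,0]<120)&(h[...,1]>150)&(h[...,2]>120)&(W[...,2]>2)&(W[...,2]<25)&(W[...,0]<800)
    p=W[m][:,:2];
    (c,r)=cv2.minEnclosingCircle(p.astype(np.float32));print(n,m.sum(),c,r)
    bar(n,"blue",c)
    im2=im
    if n=="top": print(W[206,214],W[211,307],W[116,265], W[146,258],W[161,214])
E
```

```text
top 107 (560.2665405273438, 140.65103149414062) 63.56136703491211
blue top px 58 z 160.79942111540313 rect ((560.1278076171875, 141.1544189453125), (41.89392852783203, 12.51126480102539), 33.506832122802734)
 mean [559.84814 140.90108] ang 0.6174242 spread [12.538715 42.792255]
[556.24588805 139.43017061 166.86892422] [ 540.81789114 -141.04819529  161.02814058] [870.01680236 -17.01419417  10.50299016] [752.1206261    6.82388328  90.77748177] [708.70094803 151.62951059  57.2035198 ]
scene 62 (557.1276245117188, 136.7689971923828) 63.24787902832031
blue scene px 39 z 159.3951867804796 rect ((556.7240600585938, 137.27105712890625), (42.790164947509766, 13.33173942565918), 35.705867767333984)
 mean [555.94934 136.92548] ang 0.6293686 spread [13.257882 45.717888]
```

```bash
R='0.21,-0.235,0.03,-1.15'; python3 -m creep '[0.02,-0.02,0.003,-0.1,0.04,-0.045,0.006,-0.22,0.063,-0.07,0.01,-0.34,0.084,-0.094,0.012,-0.46,0.105,-0.118,0.015,-0.58,0.126,-0.141,0.018,-0.7,0.147,-0.165,0.021,-0.82,0.168,-0.188,0.025,-0.94,0.19,-0.212,0.03,-1.05,0.21,-0.235,0.03,-1.15]'
```

```text
t: 1.43
ee_pos: [348.8, 373.8, 253.8]
orientation: [1.996, 2.425, 0.003]
ft_force: [0.6, -0.2, -0.3]
width: 88.1
grasp_force: 0.0
```

```bash
python3 -m creep '[0.02,-0.022,0,-0.12,0.04,-0.046,0,-0.24,0.063,-0.07,0,-0.36,0.084,-0.094,0,-0.48,0.105,-0.118,0,-0.6,0.126,-0.141,0,-0.72,0.147,-0.165,0,-0.84,0.168,-0.188,0,-0.96,0.19,-0.212,0,-1.08,0.211,-0.236,0,-1.15]'; python3 -m creep '[0,0,0,0,0,0,0,0]'
python3 - <<'E'
from h import *
im,d,W=bar("wrist","blue",(558,139))
print(get_obs()["qpos"],get_obs()["ft_force"])
cv2.imwrite("pics/w1.png",im[:,:,::-1])
E
```

```text
t: 2.27
ee_pos: [559.5, 137.3, 252.9]
orientation: [2.995, 0.949, 0.001]
ft_force: [-0.1, 0.0, 0.5]
width: 87.8
grasp_force: 0.0
t: 2.43
ee_pos: [559.1, 137.5, 252.5]
orientation: [-2.993, -0.955, 0.0]
ft_force: [-0.1, 0.5, -1.1]
width: 87.8
grasp_force: 0.0
blue wrist px 675 z 159.14320943641002 rect ((561.0177001953125, 139.90829467773438), (44.999752044677734, 13.268651962280273), 35.15934371948242)
 mean [561.8528  140.66763] ang 0.6056108 spread [13.375943 44.42474 ]
[2.22069958e-01 3.17163932e-01 1.71521190e+00 3.49267197e-04
 1.10989216e+00 1.17330673e+00] [-0.05100919  0.21423182  0.80979344]
```

View pics/w1.png

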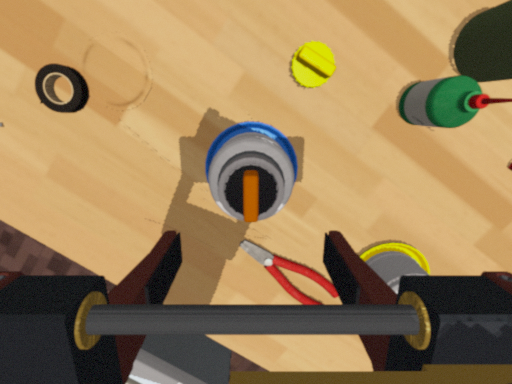

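The wrist view shows the bar upright at (251,194), aligned with the fingers, and nothing lies under them. I'll descend.

```bash
python3 -m creep '[0.001,0.002,-0.02,0,0.001,0.002,-0.04,0,0.001,0.002,-0.06,0,0.001,0.002,-0.075,0,0.001,0.002,-0.088,0,0.001,0.002,-0.098,0,0.001,0.002,-0.106,0,0.001,0.002,-0.112,0,0.001,0.002,-0.116,0,0.001,0.002,-0.116,0]'
python3 - <<'E'
from h import *
o=get_obs();print(o["ft_force"],o["moment"],o["ee_pos"])
im,d,W=bar("wrist","blue",(560,139))
cv2.imwrite("pics/w2.png",im[:,:,::-1])
E
```

```text
t: 3.32
ee_pos: [559.1, 140.9, 136.2]
orientation: [-2.992, -0.959, 0.001]
ft_force: [-0.4, 0.2, 0.0]
width: 87.6
grasp_force: 0.0
[-0.42053682  0.20007425  0.01159889] [-0.0848726   0.11259689 -0.02722849] [559.10654313 140.85133832 136.21246892]
blue wrist px 1852 z 159.1007361447649 rect ((571.5068359375, 125.41902160644531), (45.17494583129883, 49.233367919921875), 35.49272155761719)
 mean [562.76935 141.09097] ang 0.6112641 spread [13.787092 44.707355]
```

View pics/w2.png

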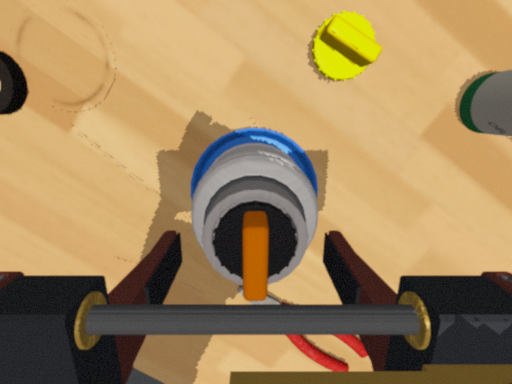

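The bar at (255,255) sits centred between the fingertips at (180,240) and (328,240), so I'll close on it.

```bash
python3 -m creep '[0,0,0,0,0,0,0,0,0,0,0,0,0,0,0,0,0,0,0,0,0,0,0,0]' 0; python3 -c "
from h import *
o=get_obs();print(o['ft_force'],o['moment'],o['qpos'])"
```

```text
t: 3.87
ee_pos: [559.5, 140.7, 136.8]
orientation: [2.992, 0.958, 0.0]
ft_force: [-0.6, -0.2, 0.6]
width: 51.2
grasp_force: 0.0
[-0.56864121 -0.22861482  0.55768202] [-0.03157841  0.14933698  0.01772894] [2.25639382e-01 4.65634467e-01 1.79714188e+00 1.69348920e-05
 8.78549739e-01 1.17669867e+00]
```

```bash
python3 -m creep '[0,0,0,0,0,0,0,0,0,0,0,0,0,0,0,0,0,0,0,0,0,0,0,0,0,0,0,0,0,0,0,0]' ; python3 -c "
from h import *
o=get_obs();print(o['ft_force'],o['moment'],o['qpos'])"
```

```text
t: 4.53
ee_pos: [560.0, 140.2, 136.8]
orientation: [2.991, 0.958, 0.001]
ft_force: [2.1, -4.1, -0.0]
width: 13.7
grasp_force: 30.0
[ 2.08449659 -4.0840403  -0.00511229] [-0.90499963 -0.38929995 -0.07263718] [ 2.25135099e-01  4.65892066e-01  1.79683118e+00 -1.03159839e-03
  8.78034615e-01  1.17675103e+00]
```

```bash
cat > s.py <<'E'
from h import *
o=get_obs();r=Ro.from_rotvec(o["orientation"]).as_matrix()
print("F",o["ft_force"].round(1),"M",o["moment"].round(3),"q6",o["qpos"][5].round(3),"tq6",o["joint_torque"][5].round(3),"yaw",np.arctan2(r[1,1],r[0,1]).round(4))
E
python3 -m creep '[0.0005,-0.0007,0,0,0.0005,-0.0007,0,0,0.0005,-0.0007,0,0.02,0.0005,-0.0007,0,0.04,0.0005,-0.0007,0,0.04]'; python3 s.py;  python3 -m creep '[0,0,0,0.015,0,0,0,0.03,0,0,0,0.03]'; python3 s.py
```

```text
t: 4.95
ee_pos: [560.2, 140.0, 136.8]
orientation: [2.971, 1.02, 0.001]
ft_force: [2.1, -2.7, 1.0]
width: 14.1
grasp_force: 30.0
F [ 2.1 -2.7  1. ] M [-0.604 -0.305 -0.105] q6 1.134 tq6 -0.401 yaw -0.9094
t: 5.2
ee_pos: [560.1, 140.0, 136.8]
orientation: [2.956, 1.063, 0.001]
ft_force: [2.8, -3.8, 2.1]
width: 13.5
grasp_force: 30.0
F [ 2.8 -3.8  2.1] M [-0.6   -0.329 -0.28 ] q6 1.104 tq6 -0.495 yaw -0.8801
```

```bash
python3 -m creep '[0,0,0,0,0,0,0,0]'; python3 s.py;  python3 -m creep '[0,0,0,-0.02,0,0,0,-0.04,0,0,0,-0.04]' | grep force; python3 s.py; python3 -m creep '[0,0,0,-0.02,0,0,0,-0.04,0,0,0,-0.04]'| grep force; python3 s.py; python3 -m creep '[0,0,0,-0.02,0,0,0,-0.04,0,0,0,-0.04]'| grep force; python3 s.py
```

```text
t: 5.37
ee_pos: [560.1, 139.9, 136.8]
orientation: [2.957, 1.062, 0.0]
ft_force: [2.5, -2.8, 1.0]
width: 13.8
grasp_force: 30.0
F [ 2.5 -2.8  1. ] M [-0.673 -0.403 -0.285] q6 1.106 tq6 -0.288 yaw -0.8812
ft_force: [2.7, -2.6, 1.5]
grasp_force: 30.0
F [ 2.7 -2.6  1.5] M [-0.612 -0.439 -0.119] q6 1.147 tq6 0.175 yaw -0.9225
ft_force: [1.7, -2.7, 2.7]
grasp_force: 30.0
F [ 1.7 -2.7  2.7] M [-0.459 -0.195 -0.04 ] q6 1.187 tq6 0.24 yaw -0.9625
ft_force: [0.4, -1.7, 5.2]
grasp_force: 30.0
F [ 0.4 -1.7  5.2] M [-0.191  0.168  0.   ] q6 1.227 tq6 0.255 yaw -1.0027
```

```bash
python3 -m creep '[0,0,0,-0.02,0,0,0,-0.04,0,0,0,-0.04]'| grep force; python3 s.py; python3 -m creep '[0,0,0,-0.02,0,0,0,-0.04,0,0,0,-0.04]'| grep force; python3 s.py; python3 -m creep '[0,0,0,-0.02,0,0,0,-0.04,0,0,0,-0.04]'; python3 s.py
```

```text
ft_force: [-0.7, 0.6, 5.5]
grasp_force: 30.0
F [-0.7  0.6  5.5] M [ 0.075  0.47  -0.003] q6 1.267 tq6 0.268 yaw -1.0432
ft_force: [-2.0, -0.1, 4.2]
grasp_force: 30.0
F [-2.  -0.1  4.2] M [0.115 0.415 0.044] q6 1.307 tq6 0.273 yaw -1.0832
t: 6.87
ee_pos: [559.5, 140.5, 136.7]
orientation: [-3.062, -0.697, 0.001]
ft_force: [-2.3, 0.9, 5.2]
width: 13.7
grasp_force: 30.0
F [-2.3  0.9  5.2] M [0.224 0.434 0.082] q6 1.347 tq6 0.277 yaw -1.1232
```

```bash
python3 -m creep '[-0.0003,0.0003,0,-0.02,-0.0003,0.0003,0,-0.04,-0.0003,0.0003,0,-0.04]'| grep force; python3 s.py; python3 -m creep '[0,0,0,-0.02,0,0,0,-0.04,0,0,0,-0.04]'| grep force; python3 s.py
```

```text
ft_force: [-1.4, 1.4, 4.7]
grasp_force: 30.0
F [-1.4  1.4  4.7] M [0.267 0.501 0.014] q6 1.388 tq6 0.305 yaw -1.1633
ft_force: [-4.0, 1.1, 5.6]
grasp_force: 30.0
F [-4.   1.1  5.6] M [0.285 0.423 0.035] q6 1.428 tq6 0.281 yaw -1.2034
```

```bash
for i in 1; do python3 -m creep '[-0.0003,0,0,-0.02,-0.0005,0,0,-0.04,-0.0005,0,0,-0.04]'| grep force; python3 s.py; python3 -m creep '[0,0,0,-0.02,0,0,0,-0.04,0,0,0,-0.04]'| grep force; python3 s.py; python3 -m creep '[0,0,0,-0.02,0,0,0,-0.04,0,0,0,-0.04]'| grep force; python3 s.py; done
```

```text
ft_force: [-1.0, 1.1, 4.4]
grasp_force: 30.0
F [-1.   1.1  4.4] M [0.327 0.283 0.018] q6 1.468 tq6 0.274 yaw -1.2431
ft_force: [-1.6, 1.6, 5.0]
grasp_force: 30.0
F [-1.6  1.6  5. ] M [ 0.347  0.335 -0.011] q6 1.508 tq6 0.281 yaw -1.2828
ft_force: [-2.8, 1.7, 4.6]
grasp_force: 30.0
F [-2.8  1.7  4.6] M [0.344 0.478 0.047] q6 1.548 tq6 0.235 yaw -1.3232
```

```bash
python3 -m creep '[0,0,0,-0.02,0,0,0,-0.04,0,0,0,-0.04]'| grep force; python3 s.py; python3 -m creep '[0,0,0,-0.02,0,0,0,-0.04,0,0,0,-0.04]'| grep force; python3 s.py; python3 -m creep '[0,0,0,-0.02,0,0,0,-0.04,0,0,0,-0.06,0,0,0,-0.06]'; python3 s.py
```

```text
ft_force: [-1.8, 1.1, 6.0]
grasp_force: 30.0
F [-1.8  1.1  6. ] M [ 0.384  0.467 -0.021] q6 1.588 tq6 0.287 yaw -1.3631
ft_force: [-2.5, 2.0, 5.0]
grasp_force: 30.0
F [-2.5  2.   5. ] M [ 0.384  0.49  -0.013] q6 1.628 tq6 0.289 yaw -1.4031
t: 8.95
ee_pos: [559.1, 140.2, 136.7]
orientation: [3.137, 0.169, -0.0]
ft_force: [-2.4, 1.9, 5.7]
width: 13.7
grasp_force: 30.0
F [-2.4  1.9  5.7] M [0.38  0.42  0.024] q6 1.688 tq6 0.292 yaw -1.4631
```

```bash
python3 -m creep '[0,0,0,-0.03,0,0,0,-0.06,0,0,0,-0.09,0,0,0,-0.12,0,0,0,-0.15,0,0,0,-0.15]'| grep force; python3 s.py; python3 -m creep '[0,0,0,-0.03,0,0,0,-0.06,0,0,0,-0.09,0,0,0,-0.12,0,0,0,-0.15,0,0,0,-0.15]'| grep force; python3 s.py
```

```text
ft_force: [-1.5, 0.4, 5.3]
grasp_force: 30.0
F [-1.5  0.4  5.3] M [0.24  0.335 0.029] q6 1.838 tq6 0.409 yaw -1.613
ft_force: [-1.2, 0.1, 4.6]
grasp_force: 30.0
F [-1.2  0.1  4.6] M [ 0.26   0.342 -0.011] q6 1.987 tq6 0.425 yaw -1.762
```

```bash
python3 -m creep '[0,0,0,-0.02,0,0,0,-0.04,0,0,0,-0.04]'| grep force; python3 s.py; python3 -m creep '[0,0,0,-0.02,0,0,0,-0.04,0,0,0,-0.04]'| grep force; python3 s.py
```

```text
ft_force: [-1.4, 0.3, 4.9]
grasp_force: 30.0
F [-1.4  0.3  4.9] M [0.386 0.371 0.057] q6 2.027 tq6 0.289 yaw -1.8021
ft_force: [-2.2, 1.3, 4.8]
grasp_force: 30.0
F [-2.2  1.3  4.8] M [0.362 0.355 0.002] q6 2.068 tq6 0.295 yaw -1.8425
```

```bash
python3 -m creep '[0,0,0,-0.02,0,0,0,-0.03,0,0,0,-0.03]'| grep force; python3 s.py; python3 -m creep '[0,0,0,-0.02,0,0,0,-0.03,0,0,0,-0.03]'| grep force; python3 s.py
```

```text
ft_force: [-2.2, 0.5, 5.1]
grasp_force: 30.0
F [-2.2  0.5  5.1] M [0.343 0.411 0.011] q6 2.097 tq6 0.22 yaw -1.8718
ft_force: [-1.4, 2.2, 4.5]
grasp_force: 30.0
F [-1.4  2.2  4.5] M [0.309 0.393 0.016] q6 2.127 tq6 0.216 yaw -1.9018
```

```bash
python3 -m creep '[0,0,0,-0.02,0,0,0,-0.03,0,0,0,-0.03]'| grep force; python3 s.py; python3 -m creep '[0,0,0,-0.02,0,0,0,-0.03,0,0,0,-0.03]'| grep force; python3 s.py
```

```text
ft_force: [-1.1, 2.9, 5.2]
grasp_force: 30.0
F [-1.1  2.9  5.2] M [0.348 0.381 0.025] q6 2.157 tq6 0.218 yaw -1.9317
ft_force: [-1.7, 1.9, 4.8]
grasp_force: 30.0
F [-1.7  1.9  4.8] M [0.328 0.422 0.064] q6 2.187 tq6 0.231 yaw -1.9617
```

```bash
python3 -m creep '[0,0,0,-0.02,0,0,0,-0.03,0,0,0,-0.03]'| grep force; python3 s.py; python3 -m creep '[0,0,0,-0.02,0,0,0,-0.03,0,0,0,-0.03]'| grep force; python3 s.py
```

```text
ft_force: [-0.5, 1.4, 5.8]
grasp_force: 30.0
F [-0.5  1.4  5.8] M [0.223 0.437 0.138] q6 2.217 tq6 0.259 yaw -1.9916
ft_force: [-2.7, 0.1, 6.5]
grasp_force: 30.0
F [-2.7  0.1  6.5] M [0.126 0.464 0.137] q6 2.247 tq6 0.294 yaw -2.0214
```

```bash
python3 -m creep '[0,0,0,-0.02,0,0,0,-0.03,0,0,0,-0.03]'| grep force; python3 s.py
```

```text
ft_force: [-1.9, 0.6, 6.5]
grasp_force: 30.0
F [-1.9  0.6  6.5] M [0.014 0.531 0.232] q6 2.277 tq6 0.388 yaw -2.0512
```

Torque has started to rise, so the cap is at its end stop. I'll back off slightly and try a gentle lift.

```bash
python3 -m creep '[0,0,0,0.02,0,0,0,0.04,0,0,0,0.04]'| grep force; python3 s.py; python3 -m creep '[0,0,0.001,0,0,0,0.002,0,0,0,0.003,0,0,0,0.003,0]'; python3 s.py
```

```text
ft_force: [-1.4, -1.5, 6.3]
grasp_force: 30.0
F [-1.4 -1.5  6.3] M [-0.068  0.329  0.008] q6 2.235 tq6 -0.236 yaw -2.0101
t: 12.78
ee_pos: [558.9, 139.9, 139.3]
orientation: [3.065, -0.686, -0.001]
ft_force: [0.3, -1.2, -1.3]
width: 13.5
grasp_force: 30.0
F [ 0.3 -1.2 -1.3] M [-0.268  0.079 -0.008] q6 2.236 tq6 0.019 yaw -2.0111
```

```bash
python3 -m creep '[0,0,0.001,0,0,0,0.002,0,0,0,0.002,0]'; python3 s.py
```

```text
t: 13.03
ee_pos: [558.9, 140.2, 141.7]
orientation: [3.066, -0.686, -0.001]
ft_force: [-1.1, -1.4, -0.8]
width: 13.7
grasp_force: 30.0
F [-1.1 -1.4 -0.8] M [-0.179  0.236  0.03 ] q6 2.236 tq6 0.014 yaw -2.011
```

It has lifted 5 mm carrying little more than the cap's weight, so it's released. I'll lift it clear.

```bash
python3 -m creep '[0,0,0.003,0,0,0,0.006,0,0,0,0.01,0,0,0,0.014,0,0,0,0.018,0,0,0,0.022,0]'; python3 s.py; python3 -m creep '[0,0,0.008,0,0,0,0.016,0,0,0,0.024,0,0,0,0.032,0,0,0,0.04,0,0,0,0.048,0,0,0,0.053,0,0,0,0.055,0,0,0,0.055,0,0,0,0.055,0]'; python3 s.py
python3 - <<'E'
from h import *
a=shot("wrist")[0];b=shot("scene")[0][100:292,130:386]
cv2.imwrite("pics/end.png",np.hstack([cv2.resize(a,(400,300)),cv2.resize(b,(400,300))])[:,:,::-1])
E
```

```text
t: 13.53
ee_pos: [559.3, 140.4, 164.3]
orientation: [-3.066, 0.686, -0.001]
ft_force: [0.3, 0.1, -1.7]
width: 14.3
grasp_force: 30.0
F [ 0.3  0.1 -1.7] M [0.08  0.136 0.029] q6 2.236 tq6 0.0 yaw -2.011
t: 14.37
ee_pos: [559.0, 140.2, 218.6]
orientation: [3.066, -0.686, -0.0]
ft_force: [-0.1, 0.5, -0.9]
width: 14.2
grasp_force: 30.0
F [-0.1  0.5 -0.9] M [0.021 0.124 0.032] q6 2.236 tq6 -0.0 yaw -2.011
```

View pics/end.png

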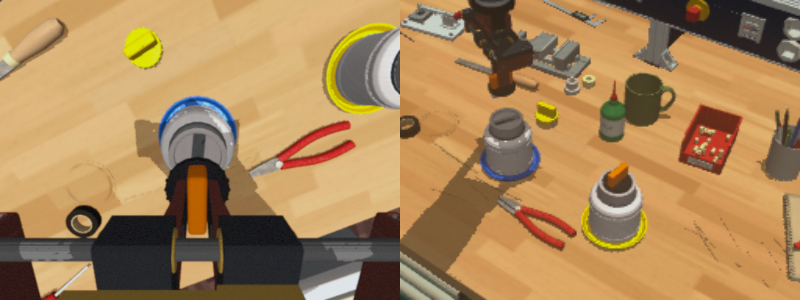

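The cap hangs upright in the gripper at (197,190), 82 mm up. The slotted neck of the blue-dish canister is open at (508,120), and everything else is untouched.

```bash
python3 -m creep '[0,0,0,0,0,0,0,0,0,0,0,0]'; python3 -c "
from workcell import ticket
print(ticket.close_job())"
```

```text
t: 14.72
ee_pos: [559.0, 140.2, 218.4]
orientation: [3.066, -0.686, -0.001]
ft_force: [-0.1, -1.0, -1.4]
width: 14.1
grasp_force: 30.0
the job is handed in; nothing more can be done
None
```

The cap on the blue-dish canister opened clockwise; I turned it to its stop, lifted it straight off, and handed in the job at 14.7 s with it held upright and still about 8 cm above its seat.

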